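Size a locating pin in the ring gauge

TASK

Check the size of the middle-thick one of the three standing round pins: lower it upright, foot first, down through the rings of the ring gauge until the smallest, lowest ring stops it, and let go so that it stays standing there. Do not drop it into the gauge, and leave the thick and the thin pin standing where they are.

Things in the scene. Friction and masses are not known exactly. Their poses are not given: they have to be found in the camera images.
- pin_middle: the pin to be sized: plain turned grey metal pin, round, 32 mm in diameter, 150 mm long, 0.2 to 0.4 kg, standing upright on the table. Origin: centre of its foot (flat end, edge chamfered 2.5 mm); z runs along the pin to its top. Passes the two upper rings, not the lowest.
- pin_thick: bystander pin of the same make, 50 mm in diameter, 150 mm long, standing upright. Origin: centre of its foot, z up. To be left alone.
- pin_thin: bystander pin of the same make, 18 mm in diameter, 150 mm long, standing upright. Origin: centre of its foot, z up. To be left alone.
- gauge: ring gauge, fixed to the table: dark steel base plate 135 x 100 x 12 mm and an upright post (18 x 36 mm, 126 mm high, 66 mm from the ring axis along the gauge's +x, its far side from the robot, turned up to 35 degrees) carrying three level steel rings, each 12 mm thick, one above the other on one vertical axis, the largest on top. Origin: on the ring axis at table height, z up.
- small_ring (a point): centre of the lowest, smallest ring at its upper face, 45 mm above the table; bore 22 mm, outside 58 mm. The foot of pin_middle comes to rest on it, the pin's top then 195 mm above the table
- top_ring (a point): mouth of the gauge: centre of the top ring at its upper face, 125 mm above the table; bore 64 mm, outside 84 mm
- middle_ring (a point): centre of the middle ring at its upper face, 85 mm above the table; bore 44 mm, outside 68 mm
Things that resemble listed ones, but are neither listed nor needed, are in the scene too. What is shaped like the pin_middle but black or pink is not meant.

How it is judged:
By the outcome, as a careful person would: the job done as asked, in the order asked, and still so for the second after the job is handed in, with the robot touching nothing.
It also fails if it takes over 38 s, if anything falls off the work surface, if the arm or the gripper's body presses on something with over 40 N, if the wrist force passes 120 N, or if a joint passes its speed limit or range.

ROBOT

A 6-joint arm with a two-finger parallel gripper is mounted at the origin on the work surface; the furniture and walls round the work are solid. World frame = base frame: x ahead of the robot, y to its left, z up, the work surface at z = 0. Lengths are in m, angles in degrees, forces in N, time in s.
With the tool pointing down it reaches from about 0.375 to 0.9 m from the base axis. Payload 3.1 kg.
Tool frame: the origin (TCP) lies at the very end of the fingers, on their centre line; the grasp point (between the pads) lies 19 mm behind it (bot.hold_point_z is the z of the grasp point in the tool frame, in m); z points along the fingers, y is the line along which they close (so a half turn about z gives the same grasp; the last joint's range is limited). The gripper opens to 87 mm and grips with 3 to 60 N. Pads are 19 mm wide; open, the fingers measure 117 mm over their backs; the gripper's body (75 mm by 190 mm) begins 51 mm behind the grasp point.
Start: joints at [55.663, 30.224, 82.088, -0, 67.689, -10.227], TCP at [0.255, 0.57, 0.223] pointing down, gripper open.
Joint ranges: [-176.69, 176.69], [-43.24, 126.21], [12.49, 139.97], [-82, 262], [0, 151.66], [-163.58, 163.58]. Speed limits (degrees/s): [159.86, 159.86, 180, 180, 180, 180].

INTERFACE

Orientations are given as a 3x3 rotation matrix whose columns are the frame's x, y, z axes.
In Python, from rig import bot, capture, camera_model gives the robot as it stands.
- The arm moves only by the tool apply_moves, never from a script. Its argument "plan" is text: rows parted by semicolons, each of 6 numbers parted by spaces: the shift along the tool's x, y, z in units of 0.05 m (1.0 is 0.05 m), then the turn, a rotation vector about the tool's x, y, z in units of 360 degrees (1.0 is 360 degrees). In form: dx dy dz ax ay az; .... A call has 1 to 10 rows; each row shifts and turns the commanded pose from where the row before left it, along the tool's axes as they then stand; what a row does not reach is not made up. A row lasts 1/12 s, in which the tool goes at most 41.7 mm and 7.16 degrees, less where a joint would pass 70% of its speed; a pose out of reach is approached as far as the arm can. A call with a number of a shift or a turn outside -1 to 1 is refused whole. A call with a gripper value outside its range is refused whole. "gripper" is the gripper command: -1 is shut, 1 is fully open, values between are in proportion, set as the call begins (left out, the last holds). The fingers move at their own pace and stop on an object; the grip force is fixed at half the most. Time passes only in rows, so rows that do not move let the fingers close. It gives the time, the measured TCP pose, the force, the opening and the grip force at its end, in the units of the state.
- bot.read_state(): the state, without advancing time (a new reading comes with each control period).
- capture(name): name is "scene" or "top" or "wrist"; returns the picture (480x640x3 uint8, red, green, blue); there is no depth.
- camera_model(name): a dict with "vertical_fov" (degrees; the focal length in pixels is half the picture's height over the tangent of half this angle, whatever the lens; pixels are square), "cx", "cy" (the principal point, pixels), "position" and "rotation" of the camera in the world; the wrist camera has in their place "hand_eye" (4x4, takes a point from camera to tool coordinates, whose origin is the TCP and whose axes are the flange's). Camera axes: x right, y down, z forward; pixel columns grow to the right and rows downward; lengths in m; the calibration is good to about 2 mm. The wrist camera is an equidistant fisheye: a pixel r from the principal point sees the ray r / f radians off the axis. A picture is of the moment at which its call begins: read the wrist's pose just before it. camera_model takes no time and is no camera call.
- bot.hand_in(): hands the job in; it is judged then, once.
The state is a dict: "time_s": time; "joint_positions": joint angles; "qvel": joint speeds; "tau": joint torques, N m; "position": TCP position; "tcp_rot": TCP orientation; "force": force on the tool from outside, world axes, zero at the start; "moment": the same for the moment, N m; "opening": opening from 0.0 (shut) to 1.0 (fully open); "grasp_force": force on a finger pad.
Only numpy, scipy, OpenCV 4.12 (cv2) and the standard library are available. Lean on these libraries where they do the work, as an engineer would, in place of code of your own. Each camera call takes 0.05 s, during which the arm holds its last target. There are 200 camera calls.

## Working session

There is one attempt and no reset: what is moved stays moved. The work goes in short steps, Python scripts to look and compute and a tool call to move; the robot and the scene stay as the last step left them, time stands still between calls to the robot, and variables do not carry over. Pictures are saved under pics/ and viewed, at most 10 in all, crops included, and the job is handed in when it is done.

Besides the shell and the picture viewer there is one more tool, called after "Call:" as a command line: name --argument value ..., lists and objects as JSON in quotes. apply_moves: Moves the arm, as the interface text tells. Its arguments: {"type":"object","properties":{"plan":{"type":"string"},"gripper":{"type":"number"}},"required":["plan"]}

```bash
mkdir -p pics; ls; python3 - <<'E'
from rig import bot,capture,camera_model
import cv2,numpy as np
np.set_printoptions(precision=4,suppress=True)
for n in("scene","top","wrist"):
    print(n,camera_model(n))
a=[capture(n) for n in("scene","top")]
for n,i in zip(("scene","top"),a): cv2.imwrite(f"pics/{n}0.png",i[...,::-1])
s=bot.read_state();print(s)
E
```

```text
pics
scene {'vertical_fov': 44.48146881049381, 'cx': 323.8384685290258, 'cy': 228.81421836444105, 'position': array([-0.0939, -0.5017,  0.8726]), 'rotation': array([[ 0.778 , -0.4289,  0.4591],
       [-0.6282, -0.5447,  0.5556],
       [ 0.0117, -0.7207, -0.6932]])}
top {'vertical_fov': 50.264971909741156, 'cx': 319.14316924317575, 'cy': 246.17191669863695, 'position': array([0.262 , 0.0786, 1.0987]), 'rotation': array([[-0.0095, -0.9879,  0.1548],
       [-0.9996,  0.0138,  0.0264],
       [-0.0282, -0.1545, -0.9876]])}
wrist {'vertical_fov': 65.70646984690485, 'cx': 318.8138719454181, 'cy': 233.7626167273678, 'hand_eye': array([[ 0.0002, -0.9668, -0.2555,  0.0693],
       [ 1.    ,  0.0003, -0.0002,  0.0006],
       [ 0.0002, -0.2555,  0.9668, -0.1618],
       [ 0.    ,  0.    ,  0.    ,  1.    ]])}
{'time_s': 0.1, 'joint_positions': array([ 55.6621,  30.2715,  82.1495,   0.0005,  67.6891, -10.2267]), 'qvel': array([-0.0686, -0.0199, -0.2123,  0.0646,  0.0397,  0.0782]), 'tau': array([ -0.0007, -44.0989, -17.715 ,   0.0635,   0.0534,  -0.    ]), 'position': array([0.2549, 0.5699, 0.2217]), 'tcp_rot': array([[-0.9128,  0.4085, -0.0011],
       [ 0.4085,  0.9128, -0.0016],
       [ 0.0003, -0.0019, -1.    ]]), 'force': array([ 0.5551, -0.9533, -0.3249]), 'moment': array([-0.0688, -0.0425,  0.0332]), 'grasp_force': 0.0, 'opening': 0.9973872142151041}
```

View pics/scene0.png

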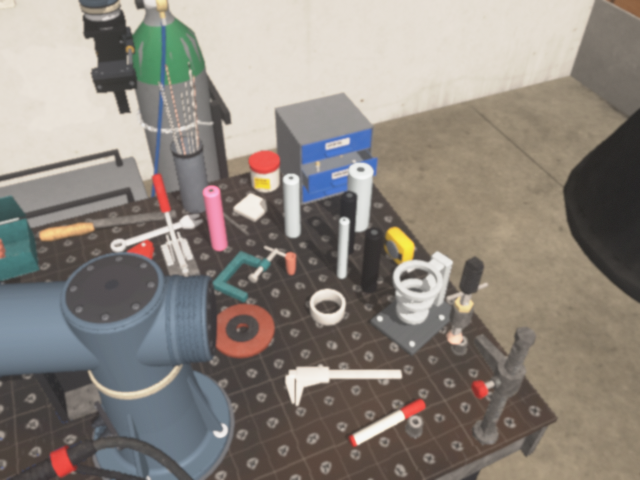

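View pics/top0.png

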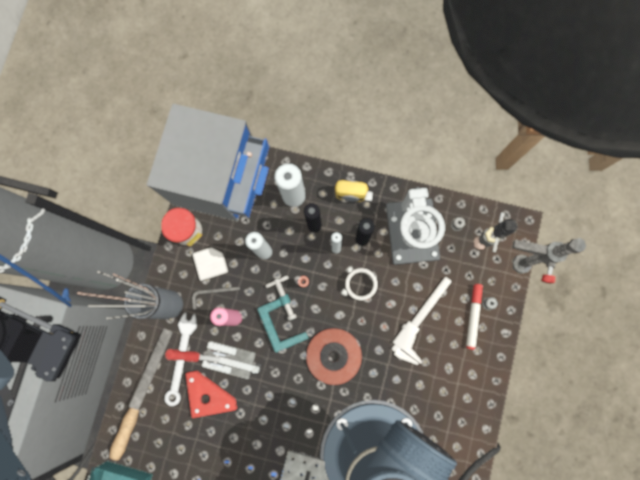

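The scene picture shows: middle grey pin (292,205), thick (360,198), thin (343,248), two black (348,215) and (371,260), and pink (215,218). The gauge's rings are at about (415,290). In the top picture the grey middle pin is at (259,246), thick (290,186), thin (336,243), and the gauge at (422,228). I choose the grey one at (292,205) / (259,246) and check it in a close crop.

```bash
python3 - <<'E'
import cv2,numpy as np
a=cv2.imread("pics/scene0.png")[160:320,260:460];b=cv2.imread("pics/top0.png")[155:275,235:455]
a=cv2.resize(a[:, :],None,fx=3,fy=3,interpolation=cv2.INTER_CUBIC)
b=cv2.resize(b,None,fx=3.6,fy=3.6,interpolation=cv2.INTER_CUBIC)
cv2.imwrite("pics/a.png",a[:, :]);cv2.imwrite("pics/b.png",b[:, :800])
E
```

```text
(no output)
```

View pics/b.png

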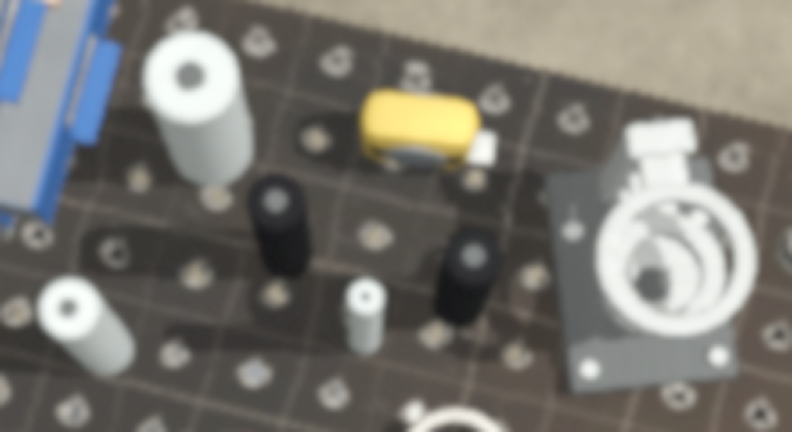

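View pics/a.png

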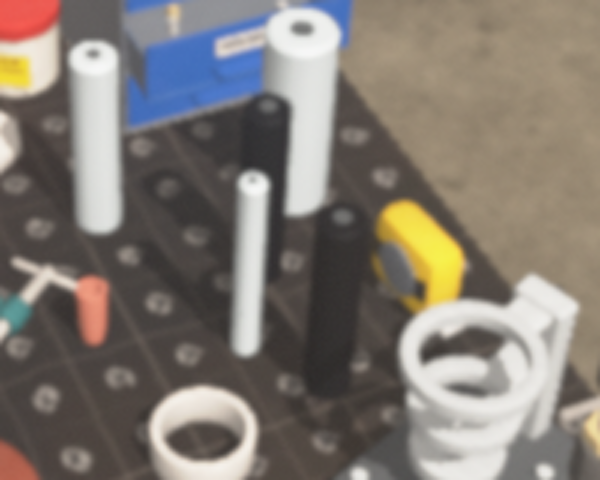

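The crops confirm it: the plain grey mid-size pin's top is at top-view (253.9,240.6) and scene (291.3,178.3). The top ring's centre is at top-view (422.8,226.4) and scene (417.7,279.3).

```bash
cat > h.py <<'E'
from rig import bot,capture,camera_model
import cv2,numpy as np
np.set_printoptions(precision=4,suppress=True)
def ray(n,u,v,T=None):
    m=camera_model(n);f=240/np.tan(np.radians(m["vertical_fov"]/2));d=np.array([(u-m["cx"])/f,(v-m["cy"])/f,1.])
    if n!="wrist": return m["position"],m["rotation"]@d
    r=np.hypot(d[0],d[1]);d=np.array([d[0]/r*np.sin(r),d[1]/r*np.sin(r),np.cos(r)])
    p,R=T;H=m["hand_eye"];return p+R@H[:3,3],R@H[:3,:3]@d
def onz(z,n,u,v,T=None):
    o,d=ray(n,u,v,T);return o+d*(z-o[2])/d[2]
def pix(n,P,T):
    m=camera_model(n);f=240/np.tan(np.radians(m["vertical_fov"]/2))
    p,R=T;H=m["hand_eye"];c=H[:3,:3].T@(R.T@(np.array(P)-p)-H[:3,3])
    t=np.arctan2(np.hypot(c[0],c[1]),c[2]);k=f*t/np.hypot(c[0],c[1]);return np.array([m["cx"]+k*c[0],m["cy"]+k*c[1]])
E
python3 - <<'E'
from h import *
b=lambda x,y:("top",235+x/3.6,155+y/3.6)
a=lambda x,y:("scene",260+x/3,160+y/3)
for k,z,p,q in(("mid",.15,b(68,308),a(94,55)),("thick",.15,b(190,75),a(302,28)),("thin",.15,b(366,297),a(253,181)),("ring",.125,b(676,257),a(473,358)),("blk",.15,b(470,254),a(343,216)),("blk2",.15,b(276,200),a(268,105)),("post",.126,b(660,135),a(548,293))):
    print(k,onz(z,*p),onz(z,*q))
E
```

```text
mid [0.4232 0.2271 0.15  ] [0.424 0.227 0.15 ]
thick [0.5484 0.163  0.15  ] [0.5493 0.1648 0.15  ]
thin [0.4268 0.0708 0.15  ] [0.4276 0.0717 0.15  ]
ring [ 0.4505 -0.0956  0.125 ] [ 0.4485 -0.0966  0.125 ]
blk [0.4488 0.0161 0.15  ] [0.4497 0.0158 0.15  ]
blk2 [0.4794 0.1175 0.15  ] [0.4805 0.1194 0.15  ]
post [ 0.5175 -0.0895  0.126 ] [ 0.5183 -0.0888  0.126 ]
```

```bash
python3 - <<'E'
from h import *
def tri(p,q):
    (o,d),(o2,d2)=ray("top",*p),ray("scene",*q)
    s=np.linalg.lstsq(np.c_[d,-d2],o2-o,rcond=None)[0];return (o+d*s[0]+o2+d2*s[1])/2
print("screwdrv",tri((508,227),(475,262)))
print("cab corners",tri((229,212),(298,145)) ,tri((246,122),(371,128)),tri((154,184),(277,108)))
print("jar",tri((182,226),(265,162)))
print("clamp",tri((575,245),(524,335)))
E
```

```text
screwdrv [ 0.4193 -0.2062  0.2795]
cab corners [0.4715 0.2678 0.185 ] [0.6511 0.244  0.1637] [0.5275 0.4137 0.1758]
jar [0.4689 0.3887 0.0714]
clamp [ 0.3904 -0.3194  0.2581]
```

```bash
cat >> h.py <<'E'
def need(P):
    s=bot.read_state();R=s["tcp_rot"];d=R.T@(np.array(P)-s["position"])
    print("shift units",d/.05,"len mm",1e3*np.linalg.norm(d),"x heading",np.degrees(np.arctan2(R[1,0],R[0,0])),"t",s["time_s"])
E
python3 -c "
from h import *
need([.4235,.227,.235])"
```

```text
shift units [-5.8795 -4.8833 -0.259 ] len mm 382.36812843875697 x heading 155.8886452236557 t 0.1
```

Call:
apply_moves --plan "-0.3 -0.25 -0.26 0 0 0; -0.6 -0.5 0 0 0 0; -0.62 -0.52 0 0 0 0; -0.62 -0.52 0 0 0 0; -0.62 -0.52 0 0 0 0; -0.62 -0.52 0 0 0 0; -0.62 -0.52 0 0 0 0; -0.62 -0.52 0 0 0 0; -0.62 -0.52 0 0 0 0; -0.62 -0.49 0 0 0 0" --gripper 1

```text
time_s: 0.93
position: [0.423, 0.2261, 0.2354]
tcp_rot: [[-0.913, 0.408, -0.001], [0.408, 0.913, -0.0], [0.001, -0.001, -1.0]]
force: [0.9, 0.9, 0.3]
opening: 1.0
grasp_force: 0.0
```

Call:
apply_moves --plan "0 0 0 0 0 -0.0198; 0 0 0 0 0 -0.0198; 0 0 0 0 0 -0.0198; 0 0 0 0 0 -0.0198; 0 0 0 0 0 -0.0198; 0 0 0 0 0 -0.0198; 0 0 0 0 0 -0.0198; 0 0 0 0 0 -0.0198; 0 0 0 0 0 -0.0198; 0 0 0 0 0 0"

```text
time_s: 1.77
position: [0.4228, 0.228, 0.2353]
tcp_rot: [[-0.764, -0.645, -0.001], [-0.645, 0.764, -0.0], [0.001, 0.0, -1.0]]
force: [-0.7, 0.5, 0.1]
opening: 1.002
grasp_force: 0.0
```

```bash
python3 - <<'E'
from h import *
s=bot.read_state();T=(s["position"],s["tcp_rot"]);i=capture("wrist")
print(s["position"],s["joint_positions"],s["tcp_rot"][2])
need([.4235,.227,.235])
print(pix("wrist",[.4235,.227,.15],T),pix("wrist",[.4235,.227,0],T))
cv2.imwrite("pics/w1.png",i[...,::-1])
E
```

```text
[0.4228 0.228  0.2353] [  14.9758   18.1237  101.3964   -0.0045   60.5234 -115.1862] [ 0.0007  0.0003 -1.    ]
shift units [ 0.0012 -0.0248  0.0056] len mm 1.2715986095137648 x heading -140.1092812446813 t 1.8167
[317.0492 238.9675] [317.5445 201.7444]
```

View pics/w1.png

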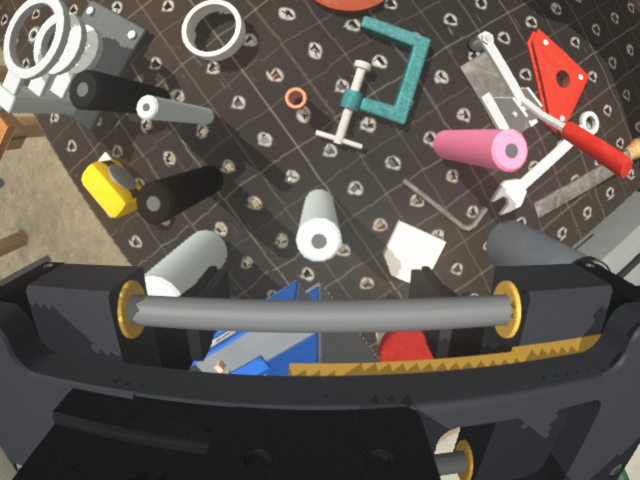

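The wrist picture shows the grey pin's top face centred at about (319,241), against a predicted (317,239), so the estimate is good to about 1 mm. Blue drawers and the thick pin lie beyond the fingers, which are clear of both.

```bash
python3 - <<'E'
from h import *
s=bot.read_state();T=(s["position"],s["tcp_rot"])
p=onz(.15,"wrist",319,241,T);print(p); need([*((p[:2]+[.4235,.227])/2),.106])
E
```

```text
[0.4237 0.229  0.15  ]
shift units [-0.0153 -0.012   2.5856] len mm 129.2836364083561 x heading -140.1092812446813 t 1.8167
```

Call:
apply_moves --plan "-0.015 -0.01 0.3 0 0 0; 0 0 0.4 0 0 0; 0 0 0.4 0 0 0; 0 0 0.4 0 0 0; 0 0 0.4 0 0 0; 0 0 0.35 0 0 0; 0 0 0.23 0 0 0; 0 0 0.1 0 0 0; 0 0 0 0 0 0"

```text
time_s: 2.57
position: [0.4232, 0.228, 0.1055]
tcp_rot: [[-0.767, -0.642, -0.003], [-0.642, 0.767, -0.001], [0.002, 0.001, -1.0]]
force: [0.5, 0.5, 0.5]
opening: 1.001
grasp_force: 0.0
```

Call:
apply_moves --plan "0 0 0 0 0 0; 0 0 0 0 0 0; 0 0 0 0 0 0; 0 0 0 0 0 0; 0 0 0 0 0 0; 0 0 0 0 0 0; 0 0 0 0 0 0; 0 0 0 0 0 0; 0 0 0 0 0 0; 0 0 0 0 0 0" --gripper -1

```text
time_s: 3.4
position: [0.4238, 0.2282, 0.1065]
tcp_rot: [[-0.766, -0.643, -0.0], [-0.643, 0.766, 0.0], [0.0, 0.0, -1.0]]
force: [-0.0, 0.2, 0.2]
opening: 0.356
grasp_force: 30.0
```

Call:
apply_moves --plan "0 0 -0.1 0 0 0; 0 0 -0.3 0 0 0; 0 0 -0.5 0 0 0; 0 0 -0.5 0 0 0; 0 0 -0.5 0 0 0; 0 0 -0.5 0 0 0; 0 0 -0.5 0 0 0; 0 0 -0.5 0 0 0; 0 0 -0.3 0 0 0; 0 0 -0.1 0 0 0"

```text
time_s: 4.23
position: [0.4248, 0.2284, 0.2991]
tcp_rot: [[-0.765, -0.643, 0.005], [-0.643, 0.765, 0.001], [-0.004, -0.002, -1.0]]
force: [0.7, 0.6, -2.8]
opening: 0.362
grasp_force: 30.0
```

```bash
python3 -c "
from h import *
need([.4495,-.096,.295]);print(bot.read_state())"
```

```text
shift units [ 3.7976 -5.2842  0.0773] len mm 325.3869212156635 x heading -139.94953461489615 t 4.2333
{'time_s': 4.2333, 'joint_positions': array([  14.9665,   13.651 ,   96.3198,   -0.0076,   69.7559, -115.0811]), 'qvel': array([-0.0698, -1.6274, -2.2671,  0.0036,  6.6913,  0.091 ]), 'tau': array([  0.1071, -32.0044, -18.7449,  -0.0682,   0.256 ,   0.0025]), 'position': array([0.4248, 0.2284, 0.2991]), 'tcp_rot': array([[-0.7655, -0.6435,  0.0046],
       [-0.6435,  0.7655,  0.0011],
       [-0.0043, -0.0021, -1.    ]]), 'force': array([ 0.7394,  0.6423, -2.7504]), 'moment': array([0.0927, 0.0287, 0.0737]), 'grasp_force': 29.99752492265543, 'opening': 0.36173296938322635}
```

Call:
apply_moves --plan "0.1 -0.14 0 0 0 0; 0.2 -0.28 0 0 0 0; 0.3 -0.41 0 0 0 0; 0.35 -0.49 0 0 0 0; 0.35 -0.49 0 0 0 0; 0.35 -0.49 0 0 0 0; 0.35 -0.49 0 0 0 0; 0.35 -0.49 0 0 0 0; 0.35 -0.49 0 0 0 0; 0.35 -0.49 0 0 0 0"

```text
time_s: 5.07
position: [0.4424, -0.0346, 0.2947]
tcp_rot: [[-0.766, -0.643, -0.004], [-0.643, 0.766, 0.001], [0.003, 0.004, -1.0]]
force: [0.5, -0.4, -3.6]
opening: 0.359
grasp_force: 30.0
```

Call:
apply_moves --plan "0.3 -0.42 0 0 0 0; 0.2 -0.3 0 0 0 0; 0.1 -0.16 0 0 0 0; 0.05 -0.1 0 0 0 0; 0 0 0 0 0 0; 0 0 0 0 0 0; 0 0 0 0 0 0"

```text
time_s: 5.65
position: [0.4503, -0.0902, 0.2962]
tcp_rot: [[-0.765, -0.644, -0.001], [-0.644, 0.765, 0.001], [0.0, 0.002, -1.0]]
force: [0.1, -0.8, -3.7]
opening: 0.354
grasp_force: 30.0
```

```bash
python3 - <<'E'
from h import *
s=bot.read_state();T=(s["position"],s["tcp_rot"]);i=capture("wrist");k=capture("scene");t=capture("top")
print(s["joint_positions"],s["tcp_rot"],s["force"])
need([.4495,-.096,.295])
print(pix("wrist",[.4495,-.096,.125],T),pix("wrist",[*s["position"][:2],.193],T))
z=lambda a:cv2.resize(a,None,fx=2,fy=2,interpolation=cv2.INTER_CUBIC)
cv2.imwrite("pics/w2.png",i[...,::-1])
cv2.imwrite("pics/c2.png",np.hstack([z(z(k[200:340,370:470])),z(z(t[150:290,370:470]))])[...,::-1])
E
```

```text
[ -25.3315   11.971    99.1859    0.0282   68.9292 -155.4536] [[-0.7648 -0.6443 -0.0012]
 [-0.6443  0.7648  0.0011]
 [ 0.0002  0.0016 -1.    ]] [ 0.13   -0.8378 -3.6801]
shift units [ 0.0897 -0.0702  0.0315] len mm 5.907654757036181 x heading -139.86855508384895 t 5.8
[314.1983 209.0164] [318.611  232.4471]
```

View pics/w2.png

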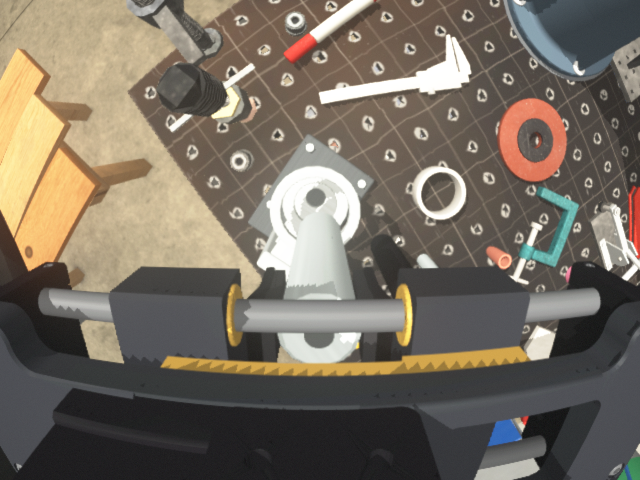

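View pics/c2.png

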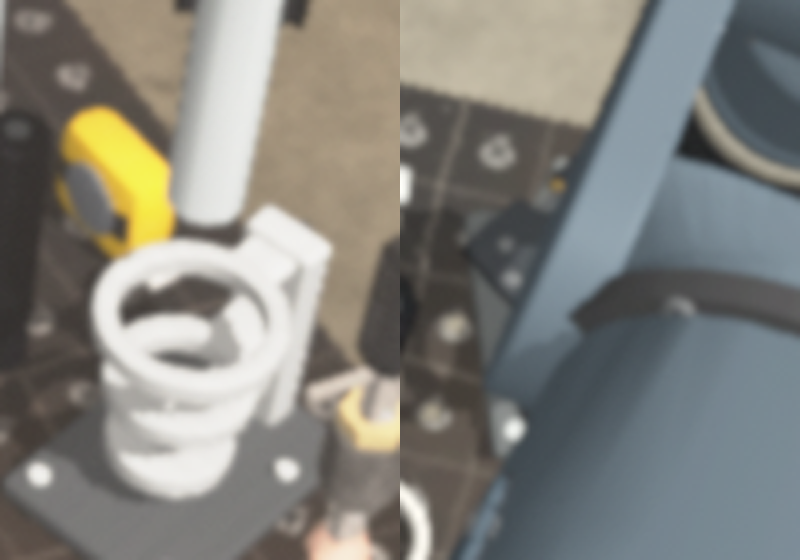

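The wrist picture shows the top ring centred at about (314,210), predicted (314,209). The pin hangs upright with its foot just beside the axis. I correct by 6 mm, then lower.

Call:
apply_moves --plan "0.05 -0.04 0 0 0 0; 0.04 -0.03 0 0 0 0; 0 0 0.1 0 0 0; 0 0 0.2 0 0 0; 0 0 0.3 0 0 0; 0 0 0.2 0 0 0; 0 0 0 0 0 0; 0 0 0 0 0 0"

```text
time_s: 6.47
position: [0.4493, -0.0969, 0.2561]
tcp_rot: [[-0.766, -0.643, -0.001], [-0.643, 0.766, 0.001], [0.001, 0.001, -1.0]]
force: [0.1, -0.1, -2.2]
opening: 0.359
grasp_force: 30.0
```

```bash
python3 - <<'E'
from h import *
print(bot.read_state()["force"])
need([.4495,-.096,.16])
k=capture("scene")
s=bot.read_state();T=(s["position"],s["tcp_rot"]);i=capture("wrist")
z=lambda a:cv2.resize(a,(400,560),interpolation=cv2.INTER_CUBIC)
print(pix("wrist",[.4495,-.096,.125],T))
cv2.imwrite("pics/c3.png",np.hstack([z(k[220:360,370:470]),z(i[130:340,240:390])])[...,::-1])
E
```

```text
[ 0.0555 -0.0823 -2.1719]
shift units [-0.015   0.0089  1.9216] len mm 96.08312147479121 x heading -139.96574774326132 t 6.4667
[320.2418 224.0504]
```

View pics/c3.png

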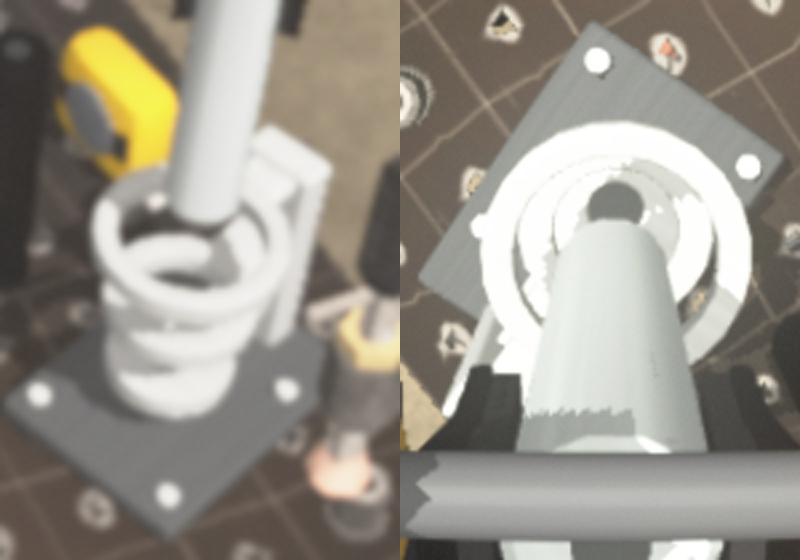

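The pin is over the mouth and centred to about 1 mm: pin x is 612 and ring x is 616 in the crop. I lower it.

Call:
apply_moves --plan "-0.01 0.01 0.1 0 0 0; 0 0 0.2 0 0 0; 0 0 0.3 0 0 0; 0 0 0.3 0 0 0; 0 0 0.3 0 0 0; 0 0 0.3 0 0 0; 0 0 0.2 0 0 0; 0 0 0.15 0 0 0; 0 0 0.05 0 0 0; 0 0 0 0 0 0"

```text
time_s: 7.4
position: [0.4498, -0.0963, 0.1613]
tcp_rot: [[-0.766, -0.643, -0.0], [-0.643, 0.766, 0.0], [0.0, 0.0, -1.0]]
force: [-0.5, 0.9, -2.5]
opening: 0.352
grasp_force: 30.0
```

Call:
apply_moves --plan "0 0 0.04 0 0 0; 0 0 0.03 0 0 0; 0 0 0.02 0 0 0; 0 0 0.02 0 0 0; 0 0 0 0 0 0; 0 0 0 0 0 0"

```text
time_s: 7.9
position: [0.4498, -0.0963, 0.1562]
tcp_rot: [[-0.766, -0.643, 0.0], [-0.643, 0.766, -0.0], [-0.0, -0.0, -1.0]]
force: [0.5, 0.1, -4.1]
opening: 0.355
grasp_force: 30.0
```

Call:
apply_moves --plan "0 0 0.02 0 0 0; 0 0 0.02 0 0 0; 0 0 0.02 0 0 0; 0 0 0 0 0 0; 0 0 0 0 0 0"

```text
time_s: 8.32
position: [0.4497, -0.0963, 0.153]
tcp_rot: [[-0.766, -0.643, -0.0], [-0.643, 0.766, 0.0], [0.0, 0.0, -1.0]]
force: [0.0, -0.1, -2.6]
opening: 0.357
grasp_force: 30.0
```

Call:
apply_moves --plan "0 0 0.02 0 0 0; 0 0 0 0 0 0; 0 0 0 0 0 0"

```text
time_s: 8.57
position: [0.4497, -0.0963, 0.152]
tcp_rot: [[-0.766, -0.643, -0.0], [-0.643, 0.766, 0.0], [0.0, 0.0, -1.0]]
force: [-0.6, -0.0, -2.9]
opening: 0.358
grasp_force: 30.0
```

Call:
apply_moves --plan "0 0 0.01 0 0 0; 0 0 0 0 0 0; 0 0 0 0 0 0"

```text
time_s: 8.82
position: [0.4498, -0.0963, 0.1516]
tcp_rot: [[-0.766, -0.643, 0.0], [-0.643, 0.766, -0.0], [-0.0, -0.0, -1.0]]
force: [0.2, 1.1, -3.2]
opening: 0.356
grasp_force: 30.0
```

Call:
apply_moves --plan "0 0 0.01 0 0 0; 0 0 0 0 0 0; 0 0 0 0 0 0"

```text
time_s: 9.07
position: [0.4499, -0.0963, 0.1515]
tcp_rot: [[-0.766, -0.643, 0.001], [-0.643, 0.766, -0.0], [-0.0, -0.0, -1.0]]
force: [-0.7, 0.5, 3.2]
opening: 0.362
grasp_force: 30.0
```

The force has flipped to +3.2 N at exactly the expected height, so the pin is seated. I let go and back off straight up.

Call:
apply_moves --plan "0 0 0 0 0 0; 0 0 0 0 0 0; 0 0 0 0 0 0; 0 0 0 0 0 0; 0 0 0 0 0 0; 0 0 0 0 0 0; 0 0 0 0 0 0; 0 0 0 0 0 0; 0 0 0 0 0 0; 0 0 0 0 0 0" --gripper 1

```text
time_s: 9.9
position: [0.4497, -0.0963, 0.151]
tcp_rot: [[-0.766, -0.643, -0.0], [-0.643, 0.766, -0.0], [0.0, -0.0, -1.0]]
force: [0.2, -0.0, -0.1]
opening: 0.973
grasp_force: 0.0
```

Call:
apply_moves --plan "0 0 -0.1 0 0 0; 0 0 -0.2 0 0 0; 0 0 -0.4 0 0 0; 0 0 -0.4 0 0 0; 0 0 -0.4 0 0 0; 0 0 -0.4 0 0 0; 0 0 -0.2 0 0 0; 0 0 -0.1 0 0 0; 0 0 0 0 0 0; 0 0 0 0 0 0"

```text
time_s: 10.73
position: [0.4494, -0.0961, 0.2609]
tcp_rot: [[-0.766, -0.643, -0.0], [-0.643, 0.766, 0.0], [0.0, 0.0, -1.0]]
force: [-0.4, -0.5, -0.6]
opening: 0.998
grasp_force: 0.0
```

```bash
python3 - <<'E'
from h import *
k=capture("scene");i=capture("wrist")
cv2.imwrite("pics/c4.png",np.hstack([cv2.resize(k[120:360,260:470],(420,480)),cv2.resize(i[60:380,200:440],(360,480))])[...,::-1])
E
```

```text
(no output)
```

View pics/c4.png

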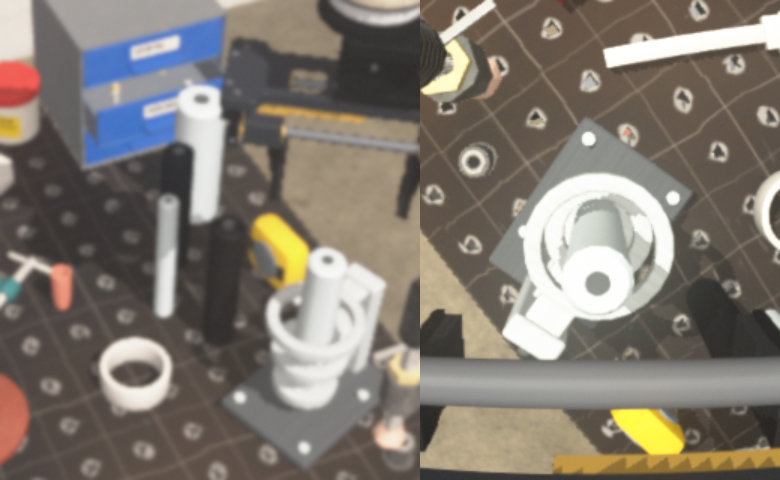

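The pin stands upright in the gauge, its top at (325,258) in the left crop. The thick and thin pins stand untouched and the gripper is clear.

```bash
python3 -c "
from rig import bot
print(bot.hand_in())"
```

```text
the job is handed in; nothing more can be done
None
```

The middle pin was lowered foot first through the gauge and released standing on the smallest ring; the thick and thin pins were left where they stood, and the job was handed in at about 11 s with no verdict returned.

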